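Clamp a reagent bottle in the cam-lever bottle clamp

ROBOT

A 6-joint arm with a two-finger parallel gripper is mounted at the origin on a cart in front of the work surface, level with it; the furniture and walls round the work are solid. World frame = base frame: x ahead of the robot, y to its left, z up, the work surface at z = 0. Lengths are in m, angles in rad, forces in N, time in s.
With the tool pointing down it reaches from about 0.25 to 0.725 m from the base axis. Payload 4 kg.
Tool frame: the origin (TCP) lies on the centre line of the jaws, within the pads' length; the fingertips stand ahead of it and the grasp point (between the pads) lies 3 mm ahead of it (bot.tcp_to_tips is the z of the fingertips in the tool frame, in m); z points along the fingers, y is the line along which they close (so a half turn about z gives the same grasp; the last joint's range is limited). The gripper opens to 85 mm and grips with 20 to 120 N. Pads are 22 mm wide; open, the fingers measure 114 mm over their backs; the gripper's body (76 mm by 85 mm) begins 54 mm behind the grasp point. The pads swing forward as they close: fully open they stand 13 mm farther back than shut.
Start: joints at [1.18, 0.241, 0.005, 1.335, 0, 1.571], TCP at [0.19, 0.462, 0.253] pointing down, gripper open.
Joint ranges: [-2.72, 2.72], [-1.05, 1.87], [-1.09, 1.28], [-1.99, 2.15], [-1.42, 1.44], [-3.14, 3.14]. Speed limits (rad/s): [2.79, 2.79, 3.14, 3.14, 3.14, 3.14].

INTERFACE

Orientations are given as a unit quaternion [x, y, z, w].
In Python, from workcell import telemetry, camera, camera_params, ticket, boxes_of, cut_out, spot_point, bot gives the robot as it stands.
- The arm moves only by the shell command python3 -m creep 'ROWS'. ROWS is text: rows parted by semicolons, each of 5 numbers parted by spaces: the opening, from 0 (shut) to 1 (fully open), then the shift along the tool's x, y, z in units of 150 mm (1.0 is 150 mm), then the turn about the tool's z in units of 180 degrees (1.0 is 180 degrees). In form: claw x y z turn; .... A call has 1 to 12 rows; each row is the pose to reach, as a shift and turn from the pose commanded when the call began, along the tool's axes at that moment, turning the shorter way round; what a row does not reach only later rows make up. A row lasts 1/8 s, in which the tool goes at most 62.5 mm and 10.7 degrees, less where a joint would pass 70% of its speed; a pose out of reach is approached as far as the arm can. A call with a number of a shift or a turn outside -1 to 1 is refused whole. A call with a gripper value outside its range is refused whole. The fingers move at their own pace and stop on an object; the grip force is fixed at half the most. Time passes only in rows, so rows that repeat a pose let the fingers close. It gives the time, the measured TCP pose, the force, the opening and the grip force at its end, in the units of the state.
- telemetry.get_obs(): the state, without advancing time (a new reading comes with each control period).
- camera(name): name is "side" or "top"; returns the picture (400x640x3 uint8, red, green, blue); there is no depth.
- camera_params(name): a dict with "camera_matrix" (3x3 intrinsics, pixels), "k1" (the pictures are not rectified: a ray, as slopes to the right and down, at radius r is drawn at 1 + k1 r^2 times it, then the intrinsics apply), "eye" and "attitude" of the camera in the world. Camera axes: x right, y down, z forward; pixel columns grow to the right and rows downward; lengths in m; the calibration is good to about 2 mm. A picture is of the moment at which its call begins. camera_params takes no time and is no camera call.
- ticket.job_done(): hands the job in; it is judged then, once.
Trained networks look in the newest picture that a camera, given by its name, has taken for a name from the list of things; names that differ only in an ending like _2 or _b are one class to them, and where a whole thing is asked for, a point or a joint stands for the part that bears it (a point fixed in the world has none). Each returns a list of dicts, best first, with "conf" (0 to 1); they miss things now and then, are a little off and sometimes report something else, mostly with a low value. They report only what shows in the picture. A call takes as long as a camera call.
- boxes_of(thing, camera): "at" ([x, y, z] in m, in world coordinates, good to about 4 mm: the middle of the surface that is visible of it).
- cut_out(thing, camera): "pixels" (400x640 bool, what is visible of it).
- spot_point(thing, camera): "at" ([x, y, z] in m, in world coordinates, good to about 4 mm: a listed point, or the origin of a listed thing).
The state is a dict: "clock": time; "joint_pos": joint angles; "joint_vel": joint speeds; "tau": joint torques, N m; "eef_pos": TCP position; "tool_rot": TCP orientation; "ft_force": force on the tool from outside, world axes, zero at the start; "ft_torque": the same for the moment, N m; "grip_width": finger opening in m; "grasp_force": force on a finger pad.
Only numpy, scipy, OpenCV 4.12 (cv2) and the standard library are available. Lean on these libraries where they do the work, as an engineer would, in place of code of your own. Each camera call takes 0.05 s, during which the arm holds its last target. There are 200 camera calls.

TASK

Clamp the short amber bottle upright in the bench clamp so that its cap can be unscrewed: stand it lengthwise in the clamp against the fixed jaw and let go of it, slide the jaw up gently until its rubber foot bears on the bottle, then swing the cam lever over until it snaps down past centre and holds the bottle tight. Feel for contact instead of forcing anything: the bottle is glass, and neither the clamp nor the bottle may be pushed hard. Leave the tall bottle, the cap opener and the petri dish where they are.

Things in the scene. Friction and masses are not known exactly. Their poses are not given: they have to be found in the camera images.
- short_bottle: The bottle to clamp: amber glass, 94 mm tall, the shorter of the two. Origin: centre of its underside, z up. Body 56 mm long (y), straight-sided up to 68 mm; a slight wedge in plan, 33 mm wide at -y, 25 mm at +y; cap 21 mm across, 81 to 94 mm up, 8 mm off centre to -y. 60 to 120 g. Grasp it across its narrow sides (fingers close along x). Either end may face the fixed jaw.
- clamp: Aluminium bench clamp fixed to the deck (z = 0). Origin under its plate; x runs along it from the slide to the fixed jaw, z up. Plate x -145 to +135 mm, 80 mm wide, its top (where the bottle stands) at z 10 mm. Fixed jaw: face at x = 105 mm, 50 mm high; two cheeks 45 mm apart, 48 mm high, stand out 12 mm from it and keep the bottle from turning. The bottle's 56 mm length goes along x.
- jaw_face (a point): Middle of the fixed jaw's rubber face, 38 mm above the deck. Axes as the clamp's.
- seat (a point): Point on top of the plate where the centre of the bottle's underside comes to stand: 28 mm before the fixed jaw's face, on the centre line. Axes as the clamp's.
- slide: Sliding jaw: grey block 50 x 50 mm, 42 mm high, two ears on top for the lever's pin, behind it a low tongue with an upright push plate at its end. Runs 85 mm along the clamp's x; 4 N of friction, stays where it is left while the lever is up. Closing the lever makes it grip the plate and pushes the foot out 2.2 mm more. Origin: on the plate's top below the block's front face. Axes as the clamp's.
- spindle_hole (a point): Where the screw spindle leaves the block's front face, 38 mm above the deck. The spindle's rubber foot (24 mm across) was last set by hand, its front anywhere from 16 to 36 mm ahead of this point: not measured, so feel for contact. The foot yields on a spring, 10 N per mm, 6 mm at most. Just bearing when the lever closes, it clamps with some 10 to 18 N; with a gap of 1 mm left it does not hold.
- push_plate (a point): Middle of the rear (-x) face of the slide's push plate, where to push the slide towards the fixed jaw; 36 mm above the deck. The plate is 44 mm wide and 7 mm thick, its top edge 45 mm above the deck. Axes as the clamp's. The upright lever's pin is 66 mm ahead of this face. Shoving the bottle along as well takes up to 1 N more.
- lever_pin (a point): Pivot of the cam lever, on the slide, 64 mm above the deck. Axes as the clamp's; the lever turns in the clamp's vertical x-z plane.
- lever_tip (a point): On the lever's centre line near its end, 92 mm from the pin (it ends 8 mm beyond). The black handle is 20 mm wide and 12 mm thick, 16 mm thick at the end. When open its top is 165 mm above the deck: carry things over it higher than that.
- lever (a joint): Swing of the cam lever, rad. 0 = open: up, leaning 0.09 past the vertical to the fixed jaw. It closes away from the fixed jaw and down: at v the handle stands 1.66 - v above the level line from the pin along the clamp's -x. It resists with up to 0.7 N m (9 N at 75 mm from the pin), passes centre at 1.35, then snaps by itself to its stop at 1.50 and stays; let go before 1.35 it springs back open.
- tall_bottle: The other amber bottle, 132 mm tall, 26 x 45 mm; not to be moved. Origin at the centre of its underside.
- opener: Flat moulded cap opener, 90 x 25 x 12 mm, lying beside the clamp; not to be moved. Origin at the centre of its underside, length along y.
- dish: Petri dish, 62 mm across and 14 mm high, behind the clamp; not to be moved. Origin at the centre of its underside.

How it is judged:
By the outcome, as a careful person would: the job done as asked, in the order asked, and still so for the second after the job is handed in, with the robot touching nothing.
It also fails if it takes over 61 s, if anything falls off the work surface, if the arm or the gripper's body presses on something with over 40 N, if the wrist force passes 120 N, or if a joint passes its speed limit or range.

## Working session

There is one attempt and no reset: what is moved stays moved. The work goes in short steps, Python scripts to look and compute and a shell command to move; the robot and the scene stay as the last step left them, time stands still between calls to the robot, and variables do not carry over. Pictures are saved under pics/ and viewed, at most 10 in all, crops included, and the job is handed in when it is done.

```bash
ls; mkdir -p pics
python3 - <<'E'
from workcell import telemetry,camera,camera_params,boxes_of,spot_point,bot
import cv2,numpy as np
o=telemetry.get_obs(); print({k:np.round(v,3).tolist() for k,v in o.items()}, bot.tcp_to_tips)
ims=[]
for c in("side","top"):
    im=camera(c); ims.append(im); cv2.imwrite(f"pics/{c}0.png",im[:,:,::-1]); p=camera_params(c); print(c,p)
    for t in["short_bottle","clamp","jaw_face","seat","slide","spindle_hole","push_plate","lever_pin","lever_tip","tall_bottle","opener","dish"]:
        print(t,[(np.round(d["at"],4).tolist(),round(d["conf"],2)) for d in spot_point(t,c)[:2]])
E
```

```text
pics
{'clock': 0.0, 'joint_pos': [1.18, 0.241, 0.004, 1.335, -0.0, 1.571], 'joint_vel': [-0.0, -0.001, -0.002, 0.001, -0.001, 0.001], 'tau': [-0.0, -37.232, 25.241, 0.017, -0.0, -0.0], 'eef_pos': [0.19, 0.462, 0.252], 'tool_rot': [0.194, 0.981, -0.001, -0.0], 'ft_force': [-0.459, 0.435, 0.654], 'ft_torque': [-0.027, -0.032, 0.01], 'grasp_force': 0.0, 'grip_width': 0.085} 0.022
side {'camera_matrix': array([[403.80740505,   0.        , 320.34909395],
       [  0.        , 403.80740505, 198.16027944],
       [  0.        ,   0.        ,   1.        ]]), 'k1': -0.07609832886600379, 'eye': array([0.41416251, 0.61567502, 0.54321006]), 'attitude': array([-0.12831472,  0.85612358, -0.4962    ,  0.06613098])}
short_bottle [([0.5827, -0.2945, -0.0048], 0.67)]
clamp [([0.5212, -0.0096, -0.0016], 0.95)]
jaw_face [([0.5008, 0.0937, 0.0387], 0.74)]
seat [([0.509, 0.0702, 0.0114], 0.85)]
slide [([0.5268, -0.0355, 0.01], 0.63)]
spindle_hole [([0.5269, -0.0359, 0.0381], 0.8)]
push_plate [([0.5449, -0.134, 0.0423], 0.8), ([0.5079, 0.0699, 0.0129], 0.34)]
lever_pin [([0.5369, -0.0699, 0.0588], 0.98), 
[... 489 characters left out ...]
ay([ 0.71139998, -0.70250008,  0.00833374, -0.01828246])}
short_bottle [([0.5205, -0.0078, 0.0007], 0.68), ([0.5872, -0.2977, -0.0013], 0.52)]
clamp [([0.5239, -0.0063, 0.0054], 0.71)]
jaw_face [([0.4992, 0.0951, 0.0347], 0.83), ([0.5316, -0.0608, 0.1567], 0.44)]
seat []
slide [([0.5297, -0.0357, 0.0102], 0.77)]
spindle_hole [([0.528, -0.0323, 0.039], 0.84)]
push_plate [([0.5486, -0.1334, 0.0318], 0.75), ([0.5872, -0.2957, -0.0002], 0.49)]
lever_pin [([0.5296, -0.069, 0.0631], 0.84), ([0.5281, -0.0371, 0.0108], 0.46)]
lever_tip [([0.5355, -0.0616, 0.1542], 0.61)]
tall_bottle [([0.4683, -0.3097, 0.0013], 0.69)]
opener [([0.4409, 0.0254, 0.0015], 0.6)]
dish [([0.7506, -0.0978, -0.0015], 0.73)]
```

View pics/side0.png

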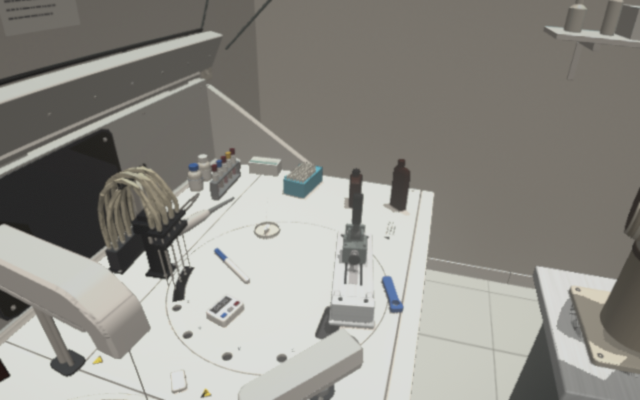

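View pics/top0.png

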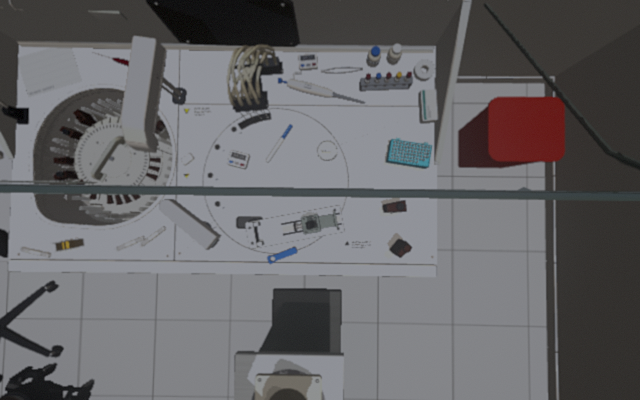

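The side view shows the clamp at about (353,275), with the short bottle at (356,187) behind the upright lever. The tall bottle is at (401,187), the opener at (392,293) and the dish at (267,230). In the top view the short bottle is at (395,206), the tall one at (400,245) and the clamp runs from (257,233) to (340,222). Next I'll refine the clamp and bottle poses.

```bash
cat > h.py <<'E'
import numpy as np,cv2
from scipy.spatial.transform import Rotation as R
from workcell import camera_params
def proj(P,c):
    p=camera_params(c); q=R.from_quat(p["attitude"]).inv().apply(np.atleast_2d(P)-p["eye"])
    s=q[:,:2]/q[:,2:]; s=s*(1+p["k1"]*(s**2).sum(1,keepdims=True)); K=p["camera_matrix"]
    return s*[K[0,0],K[1,1]]+K[:2,2]
def tf(x,y,a,P,z=0):
    P=np.atleast_2d(P); c,s=np.cos(a),np.sin(a)
    return np.c_[x+c*P[:,0]-s*P[:,1], y+s*P[:,0]+c*P[:,1], z+P[:,2]]
def bottle_sil(x,y,a,c,up=8):
    m=np.zeros((400*up,640*up),np.uint8)
    b=[(sx*w,yy,z) for z in(0,.068) for sx in(-1,1) for yy,w in((-.028,.0165),(.028,.0125))]
    t=np.linspace(0,6.28,24); cap=[(.0105*np.cos(u),-.008+.0105*np.sin(u),z) for u in t for z in(.068,.094)]
    for P in(b,cap):
        q=(proj(tf(x,y,a,np.array(P)),c)+.5)*up-.5
        cv2.fillConvexPoly(m,cv2.convexHull(np.round(q).astype(np.int32)),1)
    return cv2.resize(m.astype(np.float32),(640,400),interpolation=cv2.INTER_AREA)
E
cat > fit.py <<'E'
import numpy as np,cv2
from workcell import camera,cut_out,spot_point
from scipy.optimize import least_squares,minimize
from h import *
obs={k:[] for k in["jaw_face","spindle_hole","push_plate","lever_pin","seat"]}
for c in("side","top"):
    for i in range(2):
        camera(c)
        for k in obs: obs[k]+=[np.array(d["at"]) for d in spot_point(k,c)[:1] if d["conf"]>.5]
def model(p):
    x,y,a,s=p; f=lambda u,z:tf(x,y,a,[[u,0,z]])[0]
    return dict(jaw_face=f(.105,.038),seat=f(.077,.01),spindle_hole=f(s,.038),push_plate=f(s-.102+p5,.036),lever_pin=f(s-.036+p5,.064))
def res(q):
    global p5; p5=q[4]; m=model(q[:4])
    return np.concatenate([np.clip(o-m[k],-.012,.012)[:2] for k in obs for o in obs[k]]+[[0]])
r=least_squares(res,[.525,-.006,1.77,-.026,0],loss="soft_l1",f_scale=.004)
print("clamp x y yaw slide off",np.round(r.x,4)); 
p5=r.x[4]
for k,v in model(r.x[:4]).items(): print(k,np.round(v,4),[np.round((o-v)*1e3,1).tolist() for o in obs[k]])
ims={c:camera(c) for c in("side","top")}
M={c:[(round(d["conf"],2),d["pixels"]) for d in cut_out("short_bottle",c)] for c in ims}
for c in M:
    for cf,m in M[c]: ys,xs=np.nonzero(m); print(c,cf,m.sum(),xs.min(),xs.max(),ys.min(),ys.max())
m=[m for cf,m in M["top"] if abs(np.nonzero(m)[1].mean()-395)<15][0].astype(np.float32)
cost=lambda p:np.abs(bottle_sil(*p,"top")-m).sum()
best=[]
for a0 in np.arange(0,6.28,.26):
    s=minimize(cost,[.585,-.296,a0],method="Nelder-Mead",options=dict(initial_simplex=[[.585,-.296,a0],[.59,-.296,a0],[.585,-.29,a0],[.585,-.296,a0+.15]],maxiter=80)); best.append((s.fun,*s.x))
for b in sorted(best)[:6]: print(np.round(b,4))
b=sorted(best)[0]
import pickle; pickle.dump((r.x,b),open("fit.pkl","wb"))
def crop(c,x,y,w,h,f): return cv2.resize(ims[c][y:y+h,x:x+w,::-1],(w*f,h*f),interpolation=cv2.INTER_CUBIC)
A=crop("top",375,190,50,75,8); B=crop("side",325,160,100,150,4)
cv2.imwrite("pics/crop1.png",np.hstack([A,B]))
E
python3 fit.py
```

```text
clamp x y yaw slide off [ 5.212e-01 -7.000e-03  1.766e+00 -2.810e-02  9.000e-04]
jaw_face [0.5008 0.096  0.038 ] [[1.3, -3.1, 3.0], [0.3, -0.4, -1.7], [-4.4, -0.3, -2.0]]
seat [0.5062 0.0685 0.01  ] [[22.0, -105.2, 25.8], [3.5, 2.2, 1.6], [1.2, -0.5, 2.2], [-1.1, 2.4, 1.4]]
spindle_hole [ 0.5266 -0.0345  0.038 ] [[-0.6, -2.0, -3.6], [-0.4, -0.5, 0.9], [0.3, 2.4, 1.2]]
push_plate [ 0.5462 -0.1337  0.036 ] [[-1.2, -0.2, 3.9], [0.6, -0.6, 0.9], [204.0, 36.7, -36.4], [2.2, 0.8, -1.1]]
lever_pin [ 0.5334 -0.0689  0.064 ] [[1.3, 1.1, -4.2], [1.8, -1.1, -2.0], [-2.3, -1.4, -0.8], [-3.4, 1.2, -0.7]]
side 0.6 365 348 362 168 207
top 0.73 234 383 405 201 213Traceback (most recent call last):
  File "fit.py", line 28, in <module>
    s=minimize(cost,[.585,-.296,a0],method="Nelder-Mead",options=dict(initial_simplex=[[.585,-.296,a0],[.59,-.296,a0],[.585,-.29,a0],[.585,-.296,a0+.15]],maxiter=80)); best.append((s.fun,*s.x))
    res = _minimize_neldermead(fun, x0, args, callback, bounds=bounds,
                               **options)
    fxe = func(xe)
    fx = function(np.copy(x), *(wrapper_args + args))
  File "fit.py", line 25, in <lambda>
    cost=lambda p:np.abs(bottle_sil(*p,"top")-m).sum()
                         ~~~~~~~~~~^^^^^^^^^^
  File "h.py", line 16, in bottle_sil
    q=(proj(tf(x,y,a,np.array(P)),c)+.5)*up-.5
       ~~~~^^^^^^^^^^^^^^^^^^^^^^^^^
  File "h.py", line 5, in proj
    p=camera_params(c); q=R.from_quat(p["attitude"]).inv().apply(np.atleast_2d(P)-p["eye"])
ValueError: time passes only in moves, steps and waits
```

```bash
sed -i 's/^def proj/from functools import lru_cache\ncp=lru_cache(camera_params)\ndef proj/; s/p=camera_params(c)/p=cp(c)/' h.py
python3 - <<'E'
s=open('fit.py').read().splitlines()
i=[k for k,l in enumerate(s) if l.startswith('ims=')][0]
body="\n".join(s[:4])+"\nclass r: x=[.5212,-.007,1.766,-.0281,.0009]\n"+"\n".join(s[i:])
open('fitb.py','w').write(body)
E
python3 fitb.py
```

```text
side 0.72 321 349 362 169 205
side 0.5 1163 342 367 193 263
top 0.6 218 384 406 201 212
[32.0625  0.5827 -0.2967  0.1583]
[32.3281  0.5826 -0.2966  6.4233]
[32.3906  0.5826 -0.2964  0.1601]
[32.4688  0.5828 -0.2966  6.4266]
[32.4688  0.5828 -0.2967  6.4299]
[32.4844  0.5829 -0.297   0.1421]
```

View pics/crop1.png

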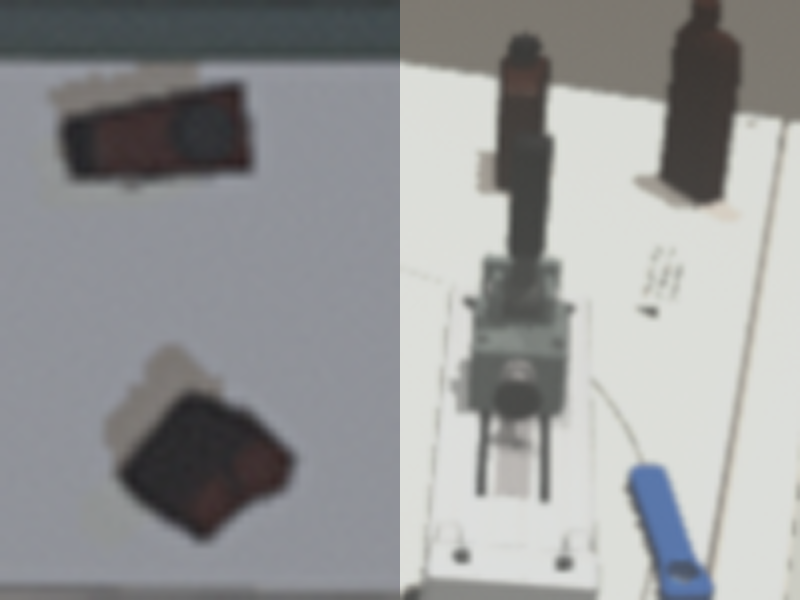

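The crop shows the short bottle's narrow end and the body at upper left, and its cap to the right (wide end, at (200,130) in the crop). Its +y therefore points along world +y at about 0.16 rad, almost parallel to the clamp. The slide's foot faces the jaw. Before moving, I'll work out the height of the overhead bar and the tool's axes.

```bash
cat >> h.py <<'E'
def ray(px,c):
    p=cp(c); K=p["camera_matrix"]; d=(np.array(px)-K[:2,2])/K[0,0]; s=d.copy()
    for _ in range(20): s=d/(1+p["k1"]*(s@s))
    return p["eye"],R.from_quat(p["attitude"]).apply([*s,1])
def pt(px,c,ax,val):
    e,d=ray(px,c); return e+d*(val-e[ax])/d[ax]
E
cat > st.py <<'E'
from h import *; from workcell import telemetry
import sys
o=telemetry.get_obs(); p=o["eef_pos"]; r=R.from_quat(o["tool_rot"])
def plan(target,yaw):   # target TCP, yaw = world angle of tool y (closing) axis mod pi
    d=r.inv().apply(np.array(target)-p)/.15
    y=r.as_matrix()[:,1]; cur=np.arctan2(y[1],y[0]); dy=(yaw-cur+np.pi/2)%np.pi-np.pi/2
    print("shift",np.round(d,3),"turn(tool z)",round(-dy/np.pi,4))
def state(): print(round(float(o["clock"]),2),np.round(p,4),"axes",np.round(r.as_matrix(),3).tolist(),"F",np.round(o["ft_force"],2),o["grip_width"],o["grasp_force"])
E
python3 - <<'E'
from h import *
for x in(.55,.58,.62):
    print(x,[np.round(pt(q,"side",0,x),2).tolist() for q in((50,85),(100,70),(200,40),(240,30))])
print([np.round(pt(q,"top",2,z),3).tolist() for z in(.5,.8) for q in((50,188),(320,191),(600,195))])
from st import *
state()
a=.16
plan([.584,-.2965,.18],a); plan([.584,-.2965,.047],a)
E
```

```text
0.55 [[0.55, 0.51, 0.51], [0.55, 0.48, 0.51], [0.55, 0.4, 0.51], [0.55, 0.35, 0.51]]
0.58 [[0.58, 0.48, 0.5], [0.58, 0.45, 0.5], [0.58, 0.35, 0.5], [0.58, 0.29, 0.5]]
0.62 [[0.62, 0.45, 0.49], [0.62, 0.41, 0.49], [0.62, 0.29, 0.49], [0.62, 0.21, 0.49]]
[[0.597, 0.344, 0.5], [0.597, -0.096, 0.5], [0.596, -0.544, 0.5], [0.578, 0.12, 0.8], [0.579, -0.104, 0.8], [0.578, -0.332, 0.8]]
2.9 [0.1905 0.4623 0.2533] axes [[-0.925, 0.381, 0.0], [0.381, 0.925, 0.0], [-0.0, 0.0, -1.0]] F [ 0.16 -0.43 -0.32] 0.08549978626307216 0.0
shift [-4.353 -3.678  0.489] turn(tool z) 0.3247
shift [-4.353 -3.678  1.376] turn(tool z) 0.3247
```

```bash
python3 -m creep '1 -.9 -.76 .1 0; 1 -.9 -.76 .1 0; 1 -.9 -.76 .1 0' && python3 -m creep '1 -.9 -.76 .1 0; 1 -.9 -.76 .1 0; 1 -.9 -.76 .1 0'; python3 -m creep '1 -.9 -.76 .1 0; 1 -.9 -.76 .1 0; 1 -.9 -.76 .1 0'
python3 - <<'E'
from st import *
state(); plan([.584,-.2965,.18],.16); plan([.584,-.2965,.047],.16)
E
```

```text
clock: 3.28
eef_pos: [0.2723, 0.3037, 0.2382]
tool_rot: [0.194, 0.981, -0.0, 0.0]
ft_force: [1.2, 1.0, 1.2]
grip_width: 0.0852
grasp_force: 0.0
clock: 3.65
eef_pos: [0.354, 0.1467, 0.2235]
tool_rot: [0.194, 0.981, 0.0, 0.0]
ft_force: [1.7, -0.6, 0.3]
grip_width: 0.0851
grasp_force: 0.0
clock: 4.03
eef_pos: [0.4355, -0.0104, 0.2084]
tool_rot: [0.195, 0.981, 0.0, 0.001]
ft_force: [-0.8, 1.5, 0.3]
grip_width: 0.0854
grasp_force: 0.0
4.03 [ 0.4355 -0.0104  0.2084] axes [[-0.924, 0.382, 0.001], [0.382, 0.924, 0.0], [-0.001, 0.0, -1.0]] F [-0.81  1.45  0.31] 0.08541842074597623 0.0
shift [-1.643 -1.384  0.19 ] turn(tool z) 0.3243
shift [-1.642 -1.385  1.077] turn(tool z) 0.3243
```

```bash
python3 -m creep '1 -.9 -.76 .05 0; 1 -.9 -.76 .05 0; 1 -.9 -.76 .05 0' >/dev/null; python3 -m creep '1 -.74 -.62 .14 .324; 1 -.74 -.62 .14 .324; 1 -.74 -.62 .14 .324;1 -.74 -.62 .14 .324;1 -.74 -.62 .14 .324;1 -.74 -.62 .14 .324;1 -.74 -.62 .14 .324'
python3 - <<'E'
from st import *
state(); plan([.584,-.2965,.18],.16); plan([.584,-.2965,.047],.16)
from workcell import camera
cv2.imwrite("pics/c2.png",np.hstack([cv2.resize(camera("side")[130:270,300:440,::-1],(560,560)),cv2.resize(camera("top")[170:270,370:430,::-1],(240,400))[:,:] if 0 else cv2.resize(camera("top")[160:300,370:430,::-1],(240,560))]))
E
```

```text
clock: 5.28
eef_pos: [0.5832, -0.2933, 0.1796]
tool_rot: [0.647, 0.762, -0.0, -0.0]
ft_force: [0.0, 0.2, 0.4]
grip_width: 0.085
grasp_force: 0.0
5.28 [ 0.5832 -0.2933  0.1796] axes [[-0.162, 0.987, -0.0], [0.987, 0.162, 0.0], [0.0, -0.0, -1.0]] F [0.03 0.17 0.36] 0.08502095803925344 0.0
shift [-0.022  0.002 -0.003] turn(tool z) 0.001
shift [-0.022  0.002  0.884] turn(tool z) 0.001
```

View pics/c2.png

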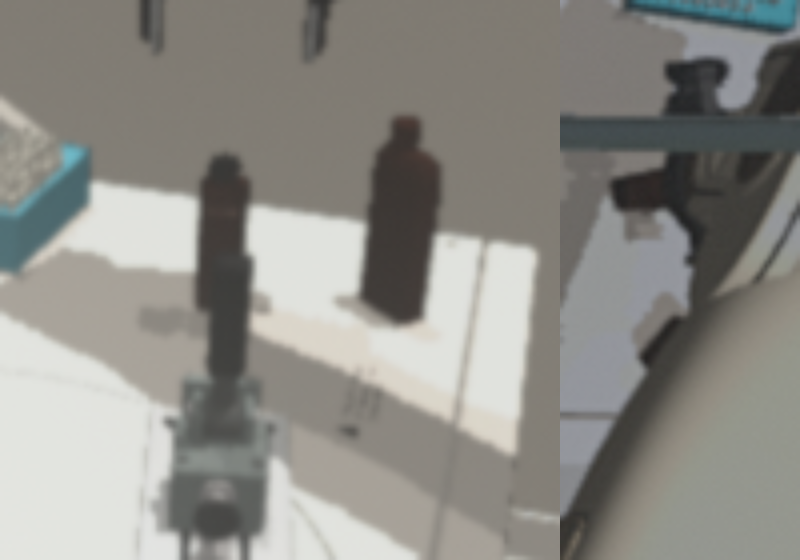

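The fingers, at about (150,50) and (318,55) in the left crop, straddle the short bottle at (225,230). The tall bottle at (405,220) is well clear, so I'll go down and close.

```bash
python3 -m creep '1 -.02 0 .3 0; 1 -.02 0 .6 0; 1 -.02 0 .75 0; 1 -.02 0 .84 0; 1 -.02 0 .84 0' && python3 -m creep '.7 0 0 0 0;.5 0 0 0 0;.35 0 0 0 0;.2 0 0 0 0;.2 0 0 0 0;.2 0 0 0 0;.2 0 0 0 0;.2 0 0 0 0'
```

```text
clock: 6.0
eef_pos: [0.5833, -0.296, 0.0531]
tool_rot: [0.647, 0.762, -0.0, -0.001]
ft_force: [0.2, 1.0, 0.1]
grip_width: 0.0854
grasp_force: 0.0
clock: 7.0
eef_pos: [0.5843, -0.2967, 0.055]
tool_rot: [0.648, 0.762, 0.0, 0.001]
ft_force: [-1.0, 0.4, 6.3]
grip_width: 0.0295
grasp_force: 59.3
```

```bash
python3 -m creep '.2 0 0 -.1 0; .2 0 0 -.3 0; .2 0 0 -.5 0; .2 0 0 -.5 0'
python3 - <<'E'
from st import *
state(); plan([.50,-.18,.20],.195);plan([.46,-.06,.23],.195)
E
```

```text
clock: 7.5
eef_pos: [0.5856, -0.2971, 0.1322]
tool_rot: [0.647, 0.762, 0.001, 0.003]
ft_force: [0.6, -0.8, -1.7]
grip_width: 0.0295
grasp_force: 59.1
7.5 [ 0.5856 -0.2971  0.1322] axes [[-0.161, 0.987, 0.006], [0.987, 0.161, -0.003], [-0.004, 0.005, -1.0]] F [ 0.59 -0.78 -1.71] 0.02947977425890494 59.08642197959125
shift [ 0.861 -0.435 -0.457] turn(tool z) -0.0104
shift [ 1.693 -0.567 -0.661] turn(tool z) -0.0104
```

```bash
python3 -m creep '.2 .3 -.1 0 0; .2 .6 -.3 -.2 -.01; .2 .86 -.43 -.46 -.01; .2 .86 -.43 -.46 -.01; .2 .9 -.5 -.6 -.01; .2 .9 -.5 -.6 -.01'
python3 - <<'E'
from st import *
state(); plan([.47,-.06,.23],.195); x,y,a=.5212,-.007,1.766
for u in(.067,.077): plan([*tf(x,y,a,[[u,0,0]])[0,:2],.23],.195)
E
```

```text
clock: 8.25
eef_pos: [0.4884, -0.1756, 0.2187]
tool_rot: [0.636, 0.772, 0.0, 0.001]
ft_force: [0.1, -0.2, -0.6]
grip_width: 0.0296
grasp_force: 59.3
8.25 [ 0.4884 -0.1756  0.2187] axes [[-0.192, 0.981, 0.001], [0.981, 0.192, -0.001], [-0.001, 0.001, -1.0]] F [ 0.13 -0.16 -0.6 ] 0.02957319486846949 59.31941555812955
shift [ 0.78   0.028 -0.076] turn(tool z) -0.0005
shift [ 1.508  0.43  -0.076] turn(tool z) -0.0005
shift [ 1.574  0.43  -0.076] turn(tool z) -0.0005
```

```bash
python3 -m creep '.2 0 0 -.08 0; .2 .4 0 -.08 0; .2 .8 .03 -.08 0; .2 .8 .03 -.08 0'>/dev/null; python3 -m creep '.2 .35 .2 0 0; .2 .7 .4 .1 0;.2 .7 .4 .2 0; .2 .7 .4 .2 0; .2 .7 .4 .2 0'
python3 - <<'E'
from st import *
state(); x,y,a=.5212,-.007,1.766
for u in(.067,.077): plan([*tf(x,y,a,[[u,0,0]])[0,:2],.23],.195)
plan([*tf(x,y,a,[[u,0,0]])[0,:2],.065],.195)
from workcell import camera
cv2.imwrite("pics/c3.png",np.hstack([cv2.resize(camera("side")[170:350,270:430,::-1],(480,540),interpolation=3),cv2.resize(camera("top")[180:280,220:280,::-1],(324,540),interpolation=3)])[:,:800])
E
```

```text
clock: 9.38
eef_pos: [0.508, 0.0566, 0.2008]
tool_rot: [0.636, 0.771, -0.0, -0.0]
ft_force: [-0.9, 0.3, -0.9]
grip_width: 0.0297
grasp_force: 59.5
9.38 [0.508  0.0566 0.2008] axes [[-0.19, 0.982, -0.001], [0.982, 0.19, -0.0], [-0.0, -0.001, -1.0]] F [-0.92  0.3  -0.9 ] 0.02971455294990271 59.46299468167126
shift [ 0.014  0.004 -0.195] turn(tool z) -0.0012
shift [ 0.081  0.004 -0.195] turn(tool z) -0.0012
shift [0.081 0.004 0.905] turn(tool z) -0.0012
```

View pics/c3.png

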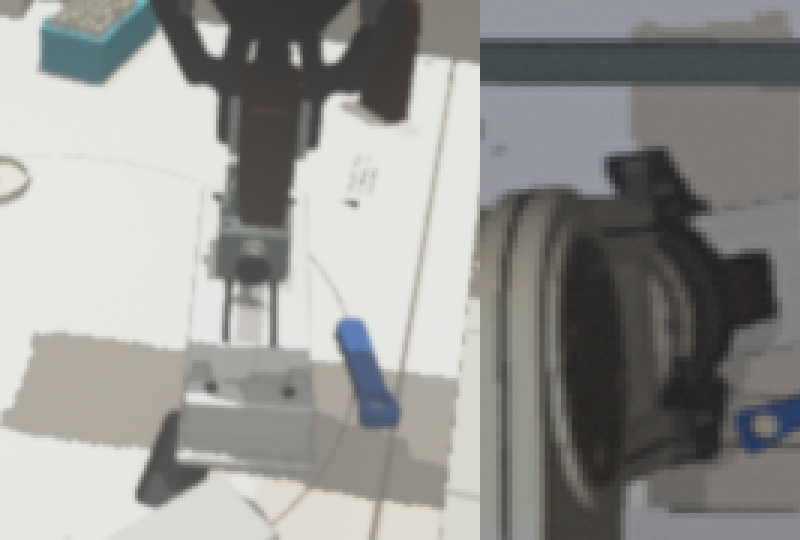

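The bottle hangs upright between the fingers, with its bottom front edge at about (262,225) in the left crop. The fixed jaw and cheeks are at (245,380) and the view is clear. From that edge I'll estimate the bottle's offset in the hand.

Run:
```python
from h import *
for z in(.145,.148): 
  for q in((357.3,244),(357.3,246)): print(z,q,np.round(pt(q,"side",2,z),4))
print(np.round(proj([[.502,.0846,.147],[.508,.0566,.147]],"side"),1))
# jaw: top front edges of cheeks / plate in crop
for q in((185,345),(310,350)): print(np.round(pt((270+q[0]/3,170+q[1]/3),"side",2,.048),4))
print(np.round(proj(tf(.5212,-.007,1.766,[[.093,.0225,.048],[.093,-.0225,.048],[.105,.04,.05],[.105,-.04,.05],[.105,0,.01]]),"side")*3-[810,510],0))
```

```text
0.145 (357.3, 244) [0.5045 0.078  0.145 ]
0.145 (357.3, 246) [0.5033 0.0834 0.145 ]
0.148 (357.3, 244) [0.5038 0.082  0.148 ]
0.148 (357.3, 246) [0.5027 0.0874 0.148 ]
[[358.  245.6]
 [358.  235.5]]
[0.5445 0.0823 0.048 ]
[0.4719 0.0644 0.048 ]
[[290. 364.]
 [214. 358.]
 [321. 378.]
 [183. 368.]
 [248. 422.]]
```

```bash
python3 -m creep '.2 .01 0 .3 0; .2 .01 0 .6 0; .2 .01 0 .8 0; .2 .01 0 .85 0; .2 .01 0 .87 0; .2 .01 0 .87 0'; python3 -m creep '.2 0 0 .01 0; .2 0 0 .02 0; .2 0 0 .02 0'
```

```text
clock: 10.22
eef_pos: [0.5089, 0.0594, 0.0717]
tool_rot: [0.636, 0.772, 0.001, 0.001]
ft_force: [-0.1, -0.9, -0.3]
grip_width: 0.0293
grasp_force: 59.5
clock: 10.6
eef_pos: [0.5077, 0.0596, 0.0674]
tool_rot: [0.635, 0.772, 0.0, 0.0]
ft_force: [-0.3, 0.1, -1.2]
grip_width: 0.0293
grasp_force: 59.5
```

```bash
cat > chk.py <<'E'
# exit 1 if the mean force along world axis (vector argv 2..4) exceeds argv1
import sys,numpy as np
from workcell import telemetry
o=telemetry.get_obs(); f=float(np.dot(o["ft_force"],[float(v) for v in sys.argv[2:5]]))
print(round(float(o["clock"]),2),np.round(o["eef_pos"],4),"F",np.round(o["ft_force"],1),"along",round(f,2))
sys.exit(f>float(sys.argv[1]))
E
python3 -m creep '.2 0 0 .008 0; .2 0 0 .008 0' >/dev/null; python3 chk.py 2 0 0 1 && python3 -m creep '.2 0 0 .008 0; .2 0 0 .008 0' >/dev/null; python3 chk.py 2 0 0 1 && python3 -m creep '.2 0 0 .008 0; .2 0 0 .008 0' >/dev/null;  python3 chk.py 2 0 0 1
```

```text
10.85 [0.5076 0.0596 0.066 ] F [-0.2  0.4 -0.7] along -0.66
11.1 [0.5077 0.0596 0.065 ] F [0.8 0.2 0.7] along 0.74
11.35 [0.5078 0.0596 0.0649] F [-2.9 -0.3  8.9] along 8.92
```

```bash
C="python3 chk.py 2.5 .194 -.981 0"; python3 -m creep '.2 0 0 -.008 0; .2 .015 0 -.008 0;.2 .03 0 -.008 0; .2 .03 0 -.008 0' >/dev/null; $C && python3 -m creep '.2 .006 0 0 0; .2 .006 0 0 0' >/dev/null; $C && python3 -m creep '.2 .006 0 0 0; .2 .006 0 0 0' >/dev/null;  $C && python3 -m creep '.2 .006 0 0 0; .2 .006 0 0 0' >/dev/null;  $C && python3 -m creep '.2 .006 0 0 0; .2 .006 0 0 0' >/dev/null;  $C
```

```text
11.85 [0.5071 0.064  0.065 ] F [-0.3 -1.   1.3] along 0.91
12.1 [0.5069 0.0648 0.065 ] F [-0.7 -1.6  1.7] along 1.46
12.35 [0.5065 0.0657 0.065 ] F [ 0.8 -1.   1.2] along 1.17
12.6 [0.5063 0.0666 0.065 ] F [ 0.9 -2.2  3. ] along 2.36
12.85 [0.5061 0.0675 0.065 ] F [ 0.7 -2.3  3.2] along 2.38
```

```bash
C="python3 chk.py 4.5 .194 -.981 0"; python3 -m creep '.2 .005 0 -.003 0; .2 .005 0 -.003 0' >/dev/null; $C && python3 -m creep '.2 .005 0 0 0; .2 .005 0 0 0' >/dev/null; $C && python3 -m creep '.2 .005 0 0 0; .2 .005 0 0 0' >/dev/null;  $C && python3 -m creep '.2 .005 0 0 0; .2 .005 0 0 0' >/dev/null;  $C && python3 -m creep '.2 .005 0 0 0; .2 .005 0 0 0' >/dev/null;  $C
```

```text
13.1 [0.5055 0.0686 0.065 ] F [ 0.2 -1.6  0.1] along 1.56
13.35 [0.5055 0.0688 0.0651] F [ 0.1 -1.2  0.1] along 1.22
13.6 [0.5055 0.0689 0.0652] F [ 0.5 -5.2 -0.1] along 5.17
13.6 [0.5055 0.0689 0.0652] F [ 0.5 -5.2 -0.1] along 5.17
13.6 [0.5055 0.0689 0.0652] F [ 0.5 -5.2 -0.1] along 5.17
```

```bash
python3 -m creep '.2 -.002 0 .002 0; .2 -.002 0 .002 0; .5 -.002 0 .002 0; .7 -.002 0 .002 0; .9 -.002 0 .002 0; 1 -.002 0 .002 0;1 -.002 0 .002 0;1 -.002 0 .002 0'; python3 -m creep '1 0 0 -.1 0; 1 0 0 -.3 0; 1 0 0 -.6 0; 1 0 0 -.95 0; 1 0 0 -.95 0'
python3 - <<'E'
from st import *
state(); x,y,a=.5212,-.007,1.766
for z in(.21,.055): plan([*tf(x,y,a,[[-.153,0,0]])[0,:2],z],.195)
E
```

```text
clock: 14.6
eef_pos: [0.5057, 0.0695, 0.0651]
tool_rot: [0.635, 0.772, 0.0, -0.0]
ft_force: [0.0, -0.7, 0.9]
grip_width: 0.0851
grasp_force: 0.0
clock: 15.22
eef_pos: [0.509, 0.0699, 0.2136]
tool_rot: [0.635, 0.772, 0.004, 0.004]
ft_force: [1.0, -0.2, 0.4]
grip_width: 0.0853
grasp_force: 0.0
15.22 [0.509  0.0699 0.2136] axes [[-0.192, 0.981, 0.011], [0.981, 0.192, 0.002], [-0.001, 0.012, -1.0]] F [ 0.98 -0.19  0.37] 0.08527247001188411 0.0
shift [-1.539 -0.017  0.025] turn(tool z) -0.0005
shift [-1.538 -0.029  1.058] turn(tool z) -0.0005
```

```bash
python3 -m creep '.6 -.4 0 0 0; .3 -.8 0 0 0; 0 -.8 0 0 0' >/dev/null; python3 -m creep '0 -.4 0 0 0; 0 -.74 -.015 .1 0; 0 -.74 -.015 .3 0; 0 -.74 -.015 .5 0;  0 -.74 -.015 .5 0'
python3 - <<'E'
from st import *
state(); x,y,a=.5212,-.007,1.766
plan([*tf(x,y,a,[[-.153,0,0]])[0,:2],.05],.195)
from workcell import camera
cv2.imwrite("pics/c4.png",np.hstack([cv2.resize(camera("side")[140:340,300:420,::-1],(360,600),interpolation=3),cv2.resize(camera("top")[190:260,240:380,::-1],(440,220),interpolation=3)[:,:] if 0 else cv2.copyMakeBorder(cv2.resize(camera("top")[190:260,240:380,::-1],(440,220),interpolation=3),0,380,0,0,0)]))
E
```

```text
clock: 16.23
eef_pos: [0.5455, -0.1564, 0.1298]
tool_rot: [0.635, 0.772, -0.001, -0.003]
ft_force: [-0.3, 0.5, 0.5]
grip_width: -0.0005
grasp_force: 0.0
16.23 [ 0.5455 -0.1564  0.1298] axes [[-0.193, 0.981, -0.007], [0.981, 0.193, 0.002], [0.004, -0.006, -1.0]] F [-0.35  0.54  0.52] -0.0004774685658300548 0.0
shift [-0.014  0.038  0.532] turn(tool z) -0.0003
```

View pics/c4.png

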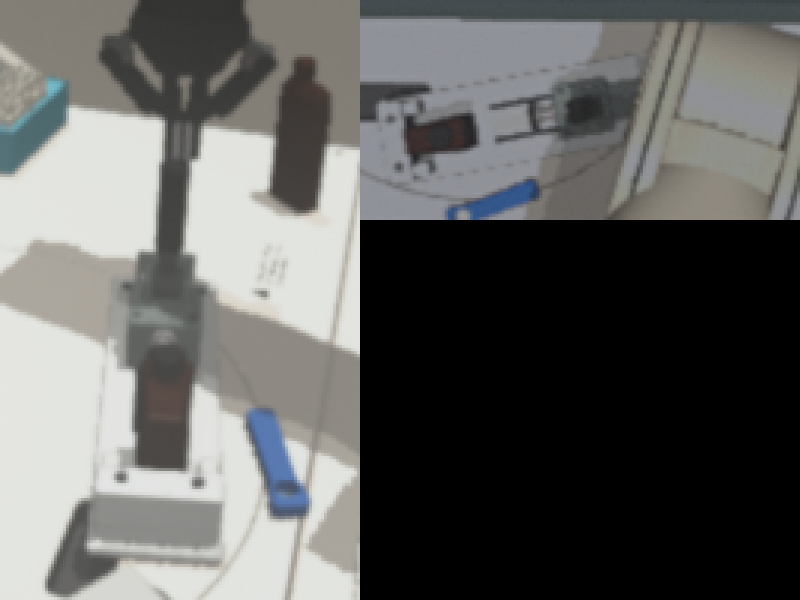

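The bottle stands upright against the fixed jaw between the cheeks, at (162,410) in the left crop. The closed fingers are behind the lever at (180,135), and nothing else has moved. In the top view the foot front is about 47 mm short of the bottle (x 530 to 477 in the crop). I'll go down behind the push plate now.

```bash
python3 -m creep '0 -.014 .038 .1 0; 0 -.014 .038 .3 0; 0 -.014 .038 .48 0; 0 -.014 .038 .54 0; 0 -.014 .038 .54 0'; C="python3 chk.py 2 .194 -.981 0"; python3 -m creep '0 .02 0 0 0; 0 .04 0 0 0; 0 .04 0 0 0' >/dev/null; $C && python3 -m creep '0 .02 0 0 0; 0 .02 0 0 0' >/dev/null; $C && python3 -m creep '0 .02 0 0 0; 0 .02 0 0 0' >/dev/null; $C
```

```text
clock: 16.95
eef_pos: [0.5541, -0.1585, 0.0514]
tool_rot: [0.635, 0.772, -0.0, -0.0]
ft_force: [0.0, 0.5, 0.3]
grip_width: 0.0001
grasp_force: 0.0
17.32 [ 0.5532 -0.1526  0.0523] F [-0.   0.5  0.1] along -0.46
17.57 [ 0.5522 -0.1496  0.0516] F [ 0.3  0.8 -0.1] along -0.7
17.82 [ 0.5515 -0.1467  0.0515] F [-0.7  0.8 -0.6] along -0.91
```

```bash
C="python3 chk.py 2 .194 -.981 0"; python3 -m creep '0 .01 -.015 0 0; 0 .02 -.015 0 0;0 .02 -.015 0 0' >/dev/null; $C && python3 -m creep '0 .02 0 0 0; 0 .02 0 0 0' >/dev/null; $C && python3 -m creep '0 .02 0 0 0; 0 .02 0 0 0' >/dev/null; $C&& python3 -m creep '0 .02 0 0 0; 0 .02 0 0 0' >/dev/null; $C
```

```text
18.2 [ 0.5488 -0.1443  0.0516] F [-0.4 -0.1  0.2] along -0.02
18.45 [ 0.5485 -0.1421  0.0516] F [-0.5 -3.5 -0.7] along 3.36
18.45 [ 0.5485 -0.1421  0.0516] F [-0.5 -3.5 -0.7] along 3.36
18.45 [ 0.5485 -0.1421  0.0516] F [-0.5 -3.5 -0.7] along 3.36
```

```bash
python3 -m creep '0 .02 0 0 0; 0 .04 0 0 0;0 .06 0 0 0;0 .08 0 0 0;0 .1 0 0 0;0 .12 0 0 0;0 .14 0 0 0;0 .16 0 0 0;0 .18 0 0 0; 0 .2 0 0 0; 0 .2 0 0 0'; C="python3 chk.py 7 .194 -.981 0"; $C && python3 -m creep '0 .01 0 0 0; 0 .01 0 0 0' >/dev/null; $C && python3 -m creep '0 .01 0 0 0; 0 .01 0 0 0' >/dev/null; $C && python3 -m creep '0 .01 0 0 0; 0 .01 0 0 0' >/dev/null; $C
```

```text
clock: 19.82
eef_pos: [0.5424, -0.1114, 0.0516]
tool_rot: [0.635, 0.772, 0.0, -0.0]
ft_force: [-0.3, -2.5, 1.7]
grip_width: 0.0
grasp_force: 1.2
19.82 [ 0.5424 -0.1114  0.0516] F [-0.3 -2.5  1.7] along 2.4
20.07 [ 0.5422 -0.1104  0.0516] F [ 1.1 -3.5  0.6] along 3.62
20.32 [ 0.5419 -0.109   0.0516] F [-0.  -3.7  1.5] along 3.64
20.57 [ 0.5416 -0.1075  0.0516] F [ 0.1 -4.3  1.6] along 4.21
```

```bash
C="python3 chk.py 6.5 .194 -.981 0"; python3 -m creep '0 .007 0 0 0; 0 .007 0 0 0' >/dev/null && $C && python3 -m creep '0 .007 0 0 0; 0 .007 0 0 0' >/dev/null && $C && python3 -m creep '0 .007 0 0 0; 0 .007 0 0 0' >/dev/null && $C && python3 -m creep '0 .007 0 0 0; 0 .007 0 0 0' >/dev/null && $C && python3 -m creep '0 .007 0 0 0; 0 .007 0 0 0' >/dev/null && $C && python3 -m creep '0 .007 0 0 0; 0 .007 0 0 0' >/dev/null && $C && python3 -m creep '0 .007 0 0 0; 0 .007 0 0 0' >/dev/null && $C && python3 -m creep '0 .007 0 0 0; 0 .007 0 0 0' >/dev/null && $C && python3 -m creep '0 .007 0 0 0; 0 .007 0 0 0' >/dev/null && $C && python3 -m creep '0 .007 0 0 0; 0 .007 0 0 0' >/dev/null && $C
```

```text
20.82 [ 0.5414 -0.1064  0.0516] F [-0.4 -3.7  0.5] along 3.55
21.07 [ 0.5412 -0.1054  0.0516] F [-0.2 -4.1  2.1] along 3.94
21.32 [ 0.541  -0.1044  0.0516] F [-0.7 -3.7  1.9] along 3.53
21.57 [ 0.5408 -0.1034  0.0516] F [-1.3 -3.1  1.6] along 2.83
21.82 [ 0.5405 -0.1023  0.0515] F [ 0.5 -4.   2.2] along 3.97
22.07 [ 0.5404 -0.1013  0.0516] F [-0.2 -4.5  1.9] along 4.41
22.32 [ 0.5402 -0.1002  0.0516] F [-0.5 -3.7  2.3] along 3.54
22.57 [ 0.54   -0.0992  0.0516] F [-1.4 -3.2  2.6] along 2.88
22.82 [ 0.5398 -0.0982  0.0516] F [-0.3 -4.   1.8] along 3.89
23.07 [ 0.5396 -0.0972  0.0516] F [-1.6 -3.4  2.5] along 2.99
```

```bash
C="python3 chk.py 5.8 .194 -.981 0"; python3 -m creep '0 .007 0 0 0; 0 .007 0 0 0' >/dev/null && $C && python3 -m creep '0 .007 0 0 0; 0 .007 0 0 0' >/dev/null && $C && python3 -m creep '0 .007 0 0 0; 0 .007 0 0 0' >/dev/null && $C && python3 -m creep '0 .007 0 0 0; 0 .007 0 0 0' >/dev/null && $C && python3 -m creep '0 .007 0 0 0; 0 .007 0 0 0' >/dev/null && $C && python3 -m creep '0 .007 0 0 0; 0 .007 0 0 0' >/dev/null && $C && python3 -m creep '0 .007 0 0 0; 0 .007 0 0 0' >/dev/null && $C && python3 -m creep '0 .007 0 0 0; 0 .007 0 0 0' >/dev/null && $C && python3 -m creep '0 .007 0 0 0; 0 .007 0 0 0' >/dev/null && $C && python3 -m creep '0 .007 0 0 0; 0 .007 0 0 0' >/dev/null && $C
```

```text
23.32 [ 0.5393 -0.0961  0.0515] F [-2.  -3.8  3.1] along 3.39
23.57 [ 0.5392 -0.0951  0.0516] F [-0.8 -4.2  2.6] along 3.97
23.82 [ 0.539  -0.0941  0.0515] F [-0.7 -5.2  2.9] along 4.96
24.07 [ 0.5387 -0.093   0.0515] F [-1.2 -3.   3.2] along 2.71
24.32 [ 0.5386 -0.092   0.0515] F [-0.7 -4.5  2.8] along 4.28
24.57 [ 0.5384 -0.0911  0.0515] F [-0.4 -4.2  1.9] along 3.99
24.82 [ 0.5383 -0.0907  0.0516] F [-1.1 -6.9  1.6] along 6.58
```

```bash
C="python3 chk.py 9 .194 -.981 0"; python3 -m creep '0 0 0 0 0' >/dev/null && $C && python3 -m creep '0 0 0 0 0' >/dev/null && $C && python3 -m creep '0 .003 0 0 0;0 .003 0 0 0' >/dev/null && $C && python3 -m creep '0 0 0 0 0' >/dev/null && $C
```

```text
24.95 [ 0.5383 -0.0907  0.0515] F [-0.8 -5.6  1.5] along 5.32
25.07 [ 0.5383 -0.0907  0.0516] F [-0.8 -6.7  2.3] along 6.45
25.32 [ 0.5383 -0.0907  0.0516] F [-0.8 -6.6  1.3] along 6.36
25.45 [ 0.5383 -0.0907  0.0516] F [ 0.2 -7.3  1.5] along 7.22
```

The push force rose from about 3.7 N to about 6.8 N with the arm stalled, so the foot is bearing lightly on the bottle. I'll back off, rise and cross over the lever.

```bash
python3 -m creep '0 -.04 0 0 0; 0 -.12 0 0 0; 0 -.12 0 -.3 0;0 -.12 0 -.7 0; 0 -.12 0 -1 0; 0 -.12 0 -1 0' >/dev/null; python3 -m creep '0 0 0 -.1 0;0 0.1 0 -.1 0; 0 .5 0 -.1 0; 0 .93 0 -.1 0; 0 .93 0 -.1 0; 0 .93 0 -.1 0'
cat > arc.py <<'E'
from st import *
x,y,al=.5212,-.007,1.766
M=np.array([[np.cos(al),np.sin(al)],[-np.sin(al),np.cos(al)]])
u,w=M@(p[:2]-[x,y]); print("clamp u,w,z",round(u,4),round(w,4),round(p[2],4))
pu=float(sys.argv[1]); rr=.08; h=.0095
for v in np.r_[-.15,0:1.5:.1,1.5]:
    a=1.66-v; cu=pu+h-rr*np.cos(a)+.006*np.sin(a); cz=.064+.022+rr*np.sin(a)+.006*np.cos(a)
    print(round(v,2),np.round(r.inv().apply(np.r_[tf(x,y,al,[[cu,0,0]])[0,:2],cz]-p)/.15,3))
E
python3 - <<'E'
from workcell import camera,spot_point
from h import *
M=tf(0,0,-1.766,[[1,0,0]])
L=[]
for c in("side","top"):
  for i in range(2):
    camera(c)
    for k in("lever_pin","lever_tip","spindle_hole"):
      for d in spot_point(k,c)[:1]: print(c,k,round(d["conf"],2),np.round(tf(0,0,-1.766,np.array(d["at"])-[.5212,-.007,0])[0],4))
im=camera("side"); cv2.imwrite("pics/c5.png",cv2.resize(im[130:310,290:410,::-1],(400,600),interpolation=3))
E
python3 arc.py -.0108
```

```text
clock: 26.95
eef_pos: [0.5141, 0.0303, 0.2157]
tool_rot: [0.635, 0.773, -0.001, -0.001]
ft_force: [0.1, -0.3, 0.7]
grip_width: -0.0001
grasp_force: 0.0
side lever_pin 0.78 [-0.008  -0.0004  0.0633]
side lever_tip 0.71 [ 0.0007 -0.0028  0.1562]
side spindle_hole 0.88 [ 0.0242 -0.0034  0.0353]
side lever_pin 0.73 [-0.0118 -0.0033  0.0655]
side lever_tip 0.61 [ 0.0014 -0.0006  0.1536]
side spindle_hole 0.71 [ 0.0238 -0.0008  0.035 ]
top lever_pin 0.87 [-0.0097 -0.0013  0.0635]
top lever_tip 0.53 [-0.0018 -0.0008  0.1567]
top spindle_hole 0.82 [ 0.0291 -0.0019  0.0385]
top lever_pin 0.77 [-0.0095  0.0063  0.0634]
top lever_tip 0.65 [-0.002  -0.0045  0.1547]
top spindle_hole 0.92 [ 0.0272 -0.0013  0.0407]
clamp u,w,z 0.0372 -0.0008 0.2166
-0.15 [-0.091 -0.005  0.362]
0.0 [-0.169 -0.005  0.343]
0.1 [-0.222 -0.005  0.337]
0.2 [-0.276 -0.005  0.336]
0.3 [-0.329 -0.005  0.341]
0.4 [-0.382 -0.005  0.351]
0.5 [-0.433 -0.004  0.366]
0.6 [-0.482 -0.004  0.386]
0.7 [-0.53  -0.004  0.411]
0.8 [-0.574 -0.004  0.44 ]
0.9 [-0.616 -0.004  0.474]
1.0 [-0.653 -0.004  0.512]
1.1 [-0.687 -0.004  0.553]
1.2 [-0.717 -0.004  0.598]
1.3 [-0.742 -0.004  0.645]
1.4 [-0.762 -0.004  0.695]
1.5 [-0.777 -0.004  0.746]
```

View pics/c5.png

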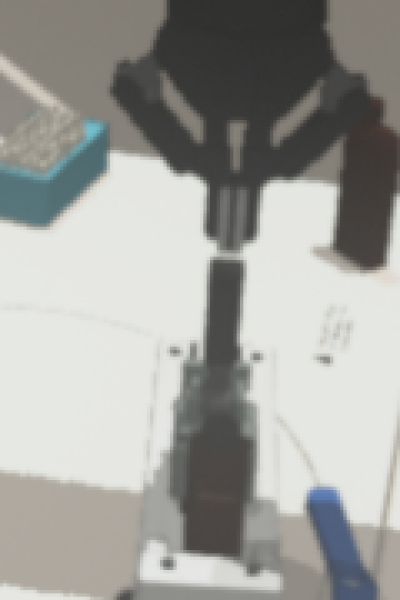

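The lever handle, at (225,300) in the crop, is right below the closed fingers. The slide block is up against the bottle. Next I'll come down on the jaw side of the lever and sweep the handle over.

```bash
python3 -m creep '0 0 0 .15 0; 0 0 0 .34 0; 0 -.06 0 .345 0; 0 -.12 0 .345 0; 0 -.14 0 .344 0; 0 -.16 0 .342 0; 0 -.16 0 .342 0'; python3 -m creep '0 -.02 0 -.003 0; 0 -.04 0 -.004 0; 0 -.06 0 -.006 0; 0 -.06 0 -.006 0'; python3 arc.py -.0108 | head -8
```

```text
clock: 28.68
eef_pos: [0.5199, 0.0058, 0.1659]
tool_rot: [0.636, 0.772, 0.0, 0.001]
ft_force: [-0.9, 0.2, -0.6]
grip_width: 0.0005
grasp_force: 0.1
clock: 29.18
eef_pos: [0.5213, -0.003, 0.1662]
tool_rot: [0.636, 0.772, 0.0, 0.0]
ft_force: [-0.2, 1.9, 0.6]
grip_width: 0.0002
grasp_force: 0.5
clamp u,w,z 0.0039 -0.0009 0.1662
-0.15 [ 0.13  -0.006  0.026]
0.0 [ 0.053 -0.006  0.007]
0.1 [-0.001 -0.006  0.001]
0.2 [-0.054 -0.006  0.   ]
0.3 [-0.107 -0.006  0.005]
0.4 [-0.16  -0.005  0.015]
0.5 [-0.211 -0.005  0.03 ]
```

```bash
python3 -m creep '0 -.027 -.003 0 0; 0 -.054 -.006 0 0; 0 -.08 -.006 .002 0; 0 -.107 -.006 .005 0; 0 -.134 -.006 .01 0;0 -.16 -.006 .015 0; 0 -.186 -.006 .022 0; 0 -.211 -.006 .03 0; 0 -.211 -.006 .03 0'; python3 arc.py -.0108
python3 - <<'E'
from workcell import camera,spot_point
from h import *
for c in("side","top"):
    camera(c)
    for k in("lever_pin","lever_tip","spindle_hole"):
      for d in spot_point(k,c)[:1]: print(c,k,round(d["conf"],2),np.round(tf(0,0,-1.766,np.array(d["at"])-[.5212,-.007,0])[0],4))
E
```

```text
clock: 30.3
eef_pos: [0.5264, -0.0339, 0.1615]
tool_rot: [0.635, 0.772, 0.0, -0.0]
ft_force: [2.7, 3.8, 0.4]
grip_width: -0.0001
grasp_force: 2.0
clamp u,w,z -0.0274 0.0002 0.1615
-0.15 [ 0.339  0.    -0.005]
0.0 [ 0.261  0.001 -0.024]
0.1 [ 0.208  0.001 -0.03 ]
0.2 [ 0.155  0.001 -0.031]
0.3 [ 0.101  0.001 -0.026]
0.4 [ 0.049  0.001 -0.016]
0.5 [-0.003  0.001 -0.001]
0.6 [-0.052  0.001  0.019]
0.7 [-0.099  0.001  0.044]
0.8 [-0.144  0.001  0.073]
0.9 [-0.185  0.001  0.107]
1.0 [-0.223  0.001  0.145]
1.1 [-0.257  0.001  0.186]
1.2 [-0.287  0.001  0.231]
1.3 [-0.312  0.001  0.278]
1.4 [-0.332  0.002  0.327]
1.5 [-0.347  0.002  0.379]
side lever_pin 0.58 [-0.008  -0.0043  0.0613]
side lever_tip 0.7 [-0.0482 -0.0014  0.1468]
side spindle_hole 0.79 [0.0221 0.0025 0.0365]
```

```bash
python3 -m creep '0 -.028 0 .009 0; 0 -.052 0 .019 0; 0 -.076 0 .031 0; 0 -.099 0 .044 0; 0 -.122 0 .058 0; 0 -.144 0 .073 0; 0 -.165 0 .09 0; 0 -.185 0 .107 0; 0 -.205 0 .126 0; 0 -.223 0 .145 0; 0 -.223 0 .145 0'; python3 arc.py -.0108 | tail -7
```

```text
clock: 32.08
eef_pos: [0.5325, -0.0668, 0.1398]
tool_rot: [0.635, 0.772, -0.0, -0.0]
ft_force: [0.8, 3.7, 1.1]
grip_width: -0.0001
grasp_force: 1.6
0.9 [ 0.038  0.004 -0.037]
1.0 [0.    0.004 0.   ]
1.1 [-0.033  0.004  0.042]
1.2 [-0.063  0.004  0.086]
1.3 [-0.088  0.004  0.134]
1.4 [-0.108  0.004  0.183]
1.5 [-0.123  0.004  0.234]
```

```bash
python3 -m creep '0 -.017 .003 .021 0; 0 -.033 .003 .042 0; 0 -.048 .003 .064 0; 0 -.063 .003 .086 0; 0 -.076 .003 .11 0; 0 -.088 .003 .134 0; 0 -.088 .003 .134 0'; python3 -m creep '0 -.01 0 .025 0; 0 -.018 0 .045 0; 0 -.022 0 .06 0; 0 -.022 0 .06 0';  python3 - <<'E'
from workcell import camera,spot_point
from h import *
for c in("side","top"):
    im=camera(c)
    if c=="side": cv2.imwrite("pics/c6.png",cv2.resize(im[130:310,290:410,::-1],(400,600),interpolation=3))
    for k in("lever_pin","lever_tip","spindle_hole"):
      for d in spot_point(k,c)[:1]: print(c,k,round(d["conf"],2),np.round(tf(0,0,-1.766,np.array(d["at"])-[.5212,-.007,0])[0],4))
E
python3 arc.py -.0108 | tail -3
```

```text
clock: 32.95
eef_pos: [0.5357, -0.0804, 0.1194]
tool_rot: [0.636, 0.772, -0.001, 0.0]
ft_force: [-0.8, 0.4, 0.2]
grip_width: 0.0002
grasp_force: 0.0
clock: 33.45
eef_pos: [0.5362, -0.083, 0.1105]
tool_rot: [0.636, 0.772, -0.0, -0.0]
ft_force: [-0.5, -0.2, -0.6]
grip_width: 0.0002
grasp_force: 0.0
side lever_pin 0.65 [-0.0091 -0.0036  0.0637]
side lever_tip 0.63 [-0.1012 -0.0002  0.0798]
side spindle_hole 0.64 [ 0.0252 -0.0023  0.035 ]
top lever_pin 0.74 [0.1051 0.0052 0.0344]
top spindle_hole 0.61 [ 0.0292 -0.0015  0.0396]
1.3 [ 0.022 -0.001 -0.059]
1.4 [ 0.002 -0.001 -0.01 ]
1.5 [-0.013 -0.001  0.042]
```

View pics/c6.png

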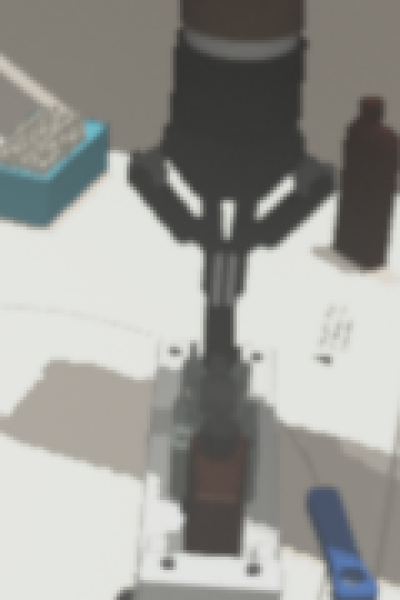

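Contact force is zero and the lever tip is at z 80 mm, which matches the 1.50 rad stop (78.7 mm), so the lever has snapped over. I'll rise clear and take a last look.

```bash
python3 -m creep '0 0 0 -.1 0; 0 0 0 -.3 0; 0 0 0 -.6 0; 0 -.3 0 -.8 0; 0 -.6 0 -.8 0; 0 -.6 0 -.8 0;0 -.6 0 -.8 0'
python3 - <<'E'
from workcell import camera,spot_point
from h import *
I=[]
for c in("side","top"):
    im=camera(c); I.append(cv2.resize(im[190:320,300:400,::-1],(400,520),interpolation=3) if c=="side" else cv2.resize(im[190:260,230:330,::-1],(400,520*70//130),interpolation=3))
    for k in("short_bottle","lever_pin","lever_tip","spindle_hole"):
      for d in spot_point(k,c)[:1]: print(c,k,round(d["conf"],2),np.round(tf(0,0,-1.766,np.array(d["at"])-[.5212,-.007,0])[0],4))
I[1]=cv2.copyMakeBorder(I[1],0,520-I[1].shape[0],0,0,0)
cv2.imwrite("pics/c7.png",np.hstack(I))
E
```

```text
clock: 34.72
eef_pos: [0.5533, -0.1711, 0.2311]
tool_rot: [0.636, 0.772, 0.0, -0.0]
ft_force: [-1.2, 0.3, -0.1]
grip_width: 0.0003
grasp_force: 0.0
side short_bottle 0.68 [ 0.0818 -0.0026  0.0045]
side lever_pin 0.83 [-0.0068 -0.0019  0.0618]
side lever_tip 0.78 [-0.0993 -0.001   0.0775]
side spindle_hole 0.68 [0.0236 0.0002 0.0376]
top short_bottle 0.48 [ 0.0767 -0.0025  0.011 ]
top lever_pin 0.75 [-0.0091  0.0011  0.0638]
top lever_tip 0.77 [-0.1043  0.      0.0805]
top spindle_hole 0.76 [ 0.0269 -0.0015  0.0412]
```

View pics/c7.png

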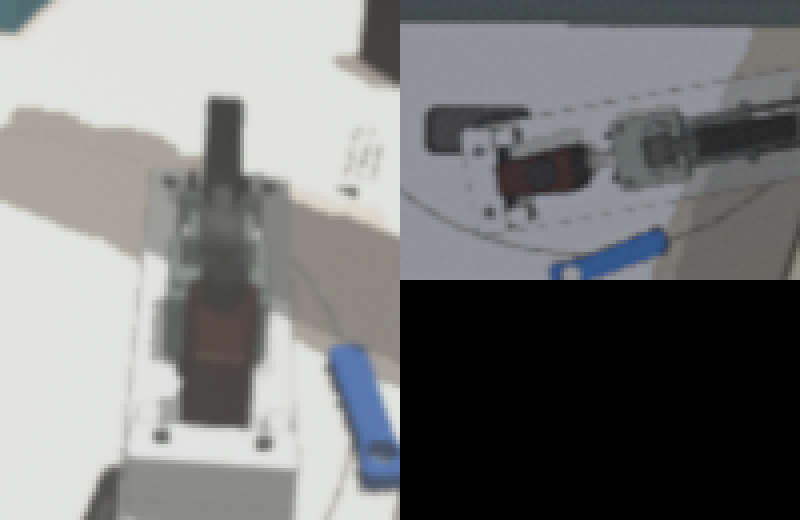

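The bottle stands upright against the fixed jaw, at (220,360) on the left and (543,172) on the right. The foot bears on its near end at (592,165), and the lever lies down at (225,140) and (745,135). The robot is touching nothing, so I'll hand in the job.

```bash
python3 -c "
from workcell import ticket; print(ticket.job_done())"
```

```text
the job is handed in; nothing more can be done
None
```

I handed the job in at about 35 s: the short bottle stands upright against the fixed jaw, with the foot bearing on it, the cam lever snapped over and the robot clear; I did not test how tightly it is held, and no verdict came back.

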